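# Dispense one honey jar into the breakfast caddy

### The arm

A 6-joint arm with a two-finger parallel gripper is mounted at the origin on the work surface. World frame = base frame: x ahead of the robot, y to its left, z up, the work surface at z = 0. Lengths are in mm, angles in degrees, forces in N, time in s.
With the tool pointing down it reaches from about 300 to 775 mm from the base axis. Payload 14.6 kg.
Tool frame: the origin (TCP) lies at the very end of the fingers, on their centre line; the grasp point (between the pads) lies 19 mm behind it (ctrl.grip_depth is the distance from the TCP to the grasp point, in mm); z points along the fingers, y is the line along which they close (so a half turn about z gives the same grasp; the last joint's range is limited). The gripper opens to 94 mm and grips with 3 to 60 N. Pads are 16 mm wide; open, the fingers measure 119 mm over their backs; the gripper's body (75 mm by 177 mm) begins 78 mm behind the grasp point.
Start: joints at [63.736, 17.183, 87.147, -0, 75.671, -3.816], TCP at [210.015, 508.314, 205.446] pointing down, gripper open.
Joint ranges: [-173.82, 173.82], [-45.26, 126.66], [13.44, 144.39], [-59.66, 239.66], [0, 175.72], [-146.38, 146.38]. Speed limits (degrees/s): [127.2, 127.2, 147.25, 180, 180, 180].

### API

Orientations are given as a 3x3 rotation matrix whose columns are the frame's x, y, z axes.
In Python, from plant import ctrl gives the robot as it stands.
- The arm moves only by the shell command python3 -m jog 'ROWS' [FORCE]. ROWS is a JSON object of lists of equal length, an entry for each row: "fingers": the opening, from 0 (shut) to 1 (fully open); "offset": the shift along the world's x, y, z in mm, a list of three; "turn": the turn, a rotation vector about the world's x, y, z in degrees, a list of three. A call has 1 to 12 rows; each row shifts and turns the commanded pose from where the row before left it; what a row does not reach is not made up. A row lasts 1/12 s, in which the tool goes at most 41.7 mm and 7.16 degrees, less where a joint would pass 70% of its speed; a pose out of reach is approached as far as the arm can. A call with a gripper value outside its range is refused whole. The fingers move at their own pace and stop on an object; FORCE is the grip in N (left out, the last holds). Time passes only in rows, so rows that do not move let the fingers close. It gives the time, the measured TCP pose, the force, the opening and the grip force at its end, in the units of the state.
- ctrl.state(): the state, without advancing time (a new reading comes with each control period).
- ctrl.get_image(name): name is "scene" or "top" or "wrist"; returns (picture, depth): 420x560x3 uint8, red, green, blue; 420x560 float32, mm along the optical axis (not along the pixel's ray), 0 where there is no reading.
- ctrl.calibration(name): a dict with "intrinsics" (3x3 intrinsics, pixels), "cam_to_world" (4x4, takes a point from camera to world coordinates). Camera axes: x right, y down, z forward; pixel columns grow to the right and rows downward; lengths in mm; the calibration is good to about 2 mm. A picture is of the moment at which its call begins: read the wrist's pose just before it. calibration takes no time and is no camera call; for the wrist camera it gives the pose at the moment of the call.
- ctrl.sign_off(): hands the job in; it is judged then, once.
The state is a dict: "time": time; "q": joint angles; "qvel": joint speeds; "joint_torque": joint torques, N m; "eef_pos": TCP position; "orientation": TCP orientation; "wrist_force": force on the tool from outside, world axes, zero at the start; "torque": the same for the moment, N m; "grip_width": finger opening in mm; "gripper_force": force on a finger pad.
Only numpy, scipy, OpenCV 4.12 (cv2) and the standard library are available. Lean on these libraries where they do the work, as an engineer would, in place of code of your own. Each camera call takes 0.05 s, during which the arm holds its last target. There are 200 camera calls.

### The job

Get one honey jar for the breakfast table: push the dispenser's spring-loaded plunger steadily all the way in, once, so that the bottom jar comes out, and let the plunger spring fully back so that the next jar drops into place. Then set the jar that came out upright in the free compartment of the divided caddy, the one with only a flat cork coaster in it, putting it down rather than dropping it. Leave the second jar in the dispenser and do not disturb the other things on the table.

Things in the scene. Friction and masses are not known exactly. Their poses are not given: they have to be found in the camera images.
- dispenser: wooden jar dispenser fixed to the table, base board x -127 to +119, y +-38 mm, top at z = 8 mm. Origin at table level under the centre of the upright magazine; +x is the push direction, in which the jar comes out; z up. Magazine (clear cheeks, wooden bars): x +-33, y +-34, up to z = 106 mm; two jars stacked in it, at first up to z = 108 mm.
- apron (a point): point on the dispenser's open apron in front of the magazine, on the board (z = 8 mm) at dispenser x = 73 mm: about where the ejected jar's axis stands after a full stroke (x = 69 to 88). Low curbs, 6 mm high, at y = +-30 mm and an end lip, 6 mm high, at x = 109 mm. Axes as the dispenser's.
- plunger (a joint): how far the plunger is pushed in along the dispenser's +x (m): 0 = out (home), 0.075 = fully in. A spring returns it: about 2 N at home, 6 N fully in. A partial push leaves the jar under the magazine.
- push_plate (a point): pushing point on the outer (-x) face of the plunger's upright aluminium plate, moving with it; axes as the dispenser's. The plate is 60 mm wide (y), 12 mm thick, its top edge at z = 102 mm; this point is at z = 80 mm, and at dispenser x = -122 mm when home. Between plate and magazine the plunger is lower than z = 56 mm.
- jar_lower: the bottom one of two equal honey jars in the magazine: amber glass, aluminium lid, plain cylinder 42 mm in diameter, 50 mm high, about 70 g. Origin at the centre of its underside, z up its axis. This is the jar to bring out.
- jar_upper: the second honey jar, same size, standing on the first at the start (underside 58 mm above the table); it must end standing on the dispenser's board inside the magazine.
- caddy: loose plywood caddy, 230 (x) x 74 (y) x 24 mm high, about 0.9 kg, with three open compartments in a row along its x, each 70 (x) x 64 (y) mm inside, walls 5 mm. Origin at the centre of its underside; floor 6 mm up. One compartment holds only the cork coaster, the other two hold the shaker and the mustard jar.
- cell0 (a point): centre of the floor of the caddy compartment at its x = -75 mm
- cell1 (a point): centre of the floor of the caddy's middle compartment
- cell2 (a point): centre of the floor of the caddy compartment at its x = +75 mm
- coaster: loose flat round cork coaster, 50 mm in diameter, 3 mm thick, lying in the free compartment; origin at the centre of its underside. The jar may stand on it.
- shaker: white ceramic salt shaker with steel top, 40 mm in diameter, 75 mm high, in a compartment; origin at the centre of its underside. Leave alone.
- mustard: square glass mustard jar, 44 x 44 mm, 68 mm high with black lid, in a compartment; origin at the centre of its underside. Leave alone.
- jug: white ceramic milk jug, 92 mm in diameter, 110 mm high, handle at its +y to 79 mm from the axis; origin at the centre of its underside. Leave alone.
- timer: round aluminium egg timer, 66 mm in diameter, 62 mm high; origin at the centre of its underside. Leave alone.
There are look-alikes about, which are no part of the job. What is shaped like the jar_upper but pink or yellow is not meant.

How it is judged (in metres and radians):
On the way, in this order (a step that is already met when the one before it is completed fails the run):
1. the plunger is pushed fully in (at least 70 of its 75 mm) (value of joint plunger above 0.07 m), for 0.1 s.
2. the plunger has sprung back (within 5 mm of home) and the upper jar has dropped onto the board (value of joint plunger below 0.005 m and z of jar_upper in the frame of dispenser below 0.014 m), for 0.2 s.
At the end, for the whole second after the job is handed in: The dispensed jar stands upright (7 deg) at rest in the free compartment (within 22 mm of its centre, underside under 16 mm above the caddy's); plunger home within 5 mm; second jar upright (7 deg) on the board in the magazine, within 10 mm of its centre (all of step 2 and (horizontal distance between jar_lower and cell0 below 0.022 m or horizontal distance between jar_lower and cell1 below 0.022 m or horizontal distance between jar_lower and cell2 below 0.022 m) and z of jar_lower in the frame of caddy between 0 and 0.016 m and angle between each of jar_lower, jar_upper's own z axis and vertical below 0.12 rad and linear speed of jar_lower below 0.03 m/s and horizontal distance between jar_upper and dispenser below 0.01 m); the robot touches nothing.
It fails at once if the second jar leaves the magazine (more than 30 mm from its centre) (horizontal distance between jar_upper and dispenser above 0.03 m).
It fails at once if the dispensed jar is dropped or shot out: faster than 0.6 m/s while the fingers do not touch it (linear speed of jar_lower above 0.6 m/s and contact force between the fingers and jar_lower below 0.05 N).
It fails at once if the caddy is pushed more than 30 mm (distance of caddy from where it was at the start of the episode above 0.03 m).
It fails at once if the shaker or the mustard jar is moved more than 45 mm or tipped over 20 degrees ((distance of shaker from where it was at the start of the episode above 0.045 m or angle between shaker's own z axis and vertical above 0.35 rad) or (distance of mustard from where it was at the start of the episode above 0.045 m or angle between mustard's own z axis and vertical above 0.35 rad)).
It fails at once if the jug or the egg timer is moved more than 30 mm or tipped over 20 degrees ((distance of jug from where it was at the start of the episode above 0.03 m or angle between jug's own z axis and vertical above 0.35 rad) or (distance of timer from where it was at the start of the episode above 0.03 m or angle between timer's own z axis and vertical above 0.35 rad)).
It also fails if it takes over 58 s, if anything falls off the work surface, if the arm or the gripper's body presses on something with over 40 N, if the wrist force passes 120 N, or if a joint passes its speed limit or range.

## Working session

There is one attempt and no reset: what is moved stays moved. The work goes in short steps, Python scripts to look and compute and a shell command to move; the robot and the scene stay as the last step left them, time stands still between calls to the robot, and variables do not carry over. Pictures are saved under pics/ and viewed, at most 10 in all, crops included, and the job is handed in when it is done.

```bash
mkdir -p pics; ls
python3 - <<'E'
from plant import ctrl
import cv2,numpy as np
for n in ("scene","top"):
    im,d=ctrl.get_image(n)
    cv2.imwrite(f"pics/{n}0.png",im[:,:,::-1]); np.savez(f"pics/{n}0.npz",im=im,d=d,**ctrl.calibration(n))
    c=ctrl.calibration(n); print(n,np.round(c["intrinsics"],1).tolist(),np.round(c["cam_to_world"],3).tolist())
print(ctrl.state())
E
```

```text
pics
scene [[437.4, 0.0, 280.5], [0.0, 437.4, 208.6], [0.0, 0.0, 1.0]] [[0.696, 0.548, -0.463, 1106.446], [0.717, -0.546, 0.433, -536.916], [-0.016, -0.634, -0.773, 914.863], [0.0, 0.0, 0.0, 1.0]]
top [[417.6, 0.0, 282.3], [0.0, 417.6, 210.6], [0.0, 0.0, 1.0]] [[0.016, -0.997, 0.074, 525.254], [-1.0, -0.017, -0.012, -65.213], [0.013, -0.074, -0.997, 1072.497], [0.0, 0.0, 0.0, 1.0]]
{'time': 0.1, 'q': array([ 6.37366131e+01,  1.72127059e+01,  8.71757479e+01,  7.33279350e-04,
        7.56699525e+01, -3.81459270e+00]), 'qvel': array([ 0.00527332, -0.13805767, -0.10693331, -0.02789851,  0.04073081,
       -0.0482813 ]), 'joint_torque': array([ 5.97477924e-05, -5.32649159e+01, -3.53278649e+01,  7.08675664e-02,
        2.35582731e-02, -9.02767397e-05]), 'eef_pos': array([209.90908828, 508.12270774, 204.94791845]), 'orientation': array([[-9.24219941e-01,  3.81860299e-01, -4.62194875e-04],
       [ 3.81860570e-01,  9.24219497e-01, -9.08664139e-04],
       [ 8.01867558e-05, -1.01629951e-03, -9.99999480e-01]]), 'wrist_force': array([-0.38437911, -0.36751209, -0.6640414 ]), 'torque': array([0.02387297, 0.02260844, 0.00172237]), 'gripper_force': 0.0, 'grip_width': 94.1607141164594}
```

View pics/scene0.png

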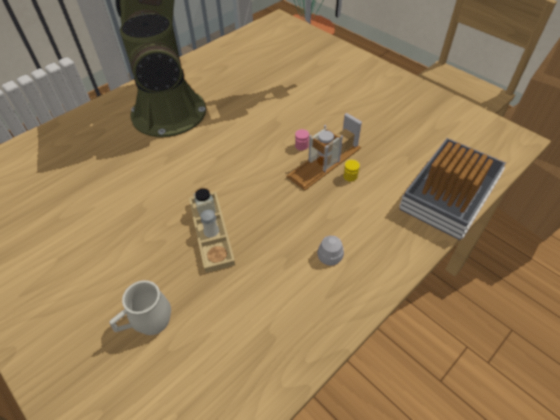

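View pics/top0.png

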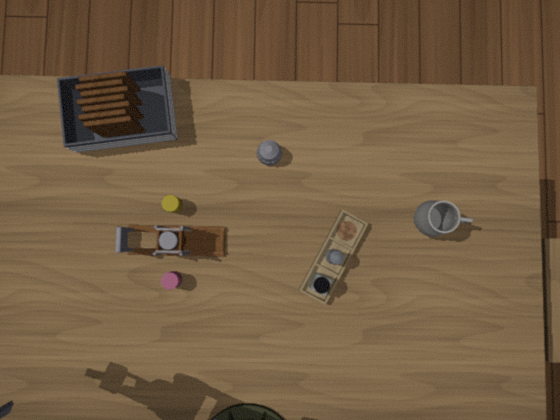

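The scene view shows the dispenser with its plate towards +y. In the top view the plate is at (122,240), the magazine at (168,241) and the apron end at (225,241), so it pushes along about -y. The caddy runs from (350,215) to (318,298), with the coaster cell at its far end (346,230). The pink and yellow decoys stand beside the magazine at (171,281) and (171,204).

```bash
cat > h.py <<'E'
import cv2,numpy as np
def cloud(d,K,T):
    v,u=np.indices(d.shape); 
    p=np.stack([(u-K[0,2])/K[0,0]*d,(v-K[1,2])/K[1,1]*d,d],-1)
    return p@T[:3,:3].T+T[:3,3]
def ray(u,v,z,K,T):
    r=T[:3,:3]@np.array([(u-K[0,2])/K[0,0],(v-K[1,2])/K[1,1],1]); o=T[:3,3]
    return o+r*(z-o[2])/r[2]
E
python3 - <<'E'
from h import *
f=np.load("pics/top0.npz"); im,d,K,T=f["im"],f["d"],f["intrinsics"],f["cam_to_world"]
P=cloud(d,K,T); Z=P[...,2]
print("table z",np.median(Z[300:340,250:300]),np.std(Z[300:340,250:300]), np.median(Z[150:200,200:240]))
def comp(lo,hi,box):
    u0,v0,u1,v1=box; m=np.zeros(Z.shape,np.uint8); m[v0:v1,u0:u1]=((Z>lo)&(Z<hi)&(d>0))[v0:v1,u0:u1]
    n,l,s,c=cv2.connectedComponentsWithStats(m)
    for i in range(1,n):
        if s[i,4]<12: continue
        q=P[l==i]; r=cv2.minAreaRect(q[:,:2].astype(np.float32))
        print((lo,hi),"px",np.round(c[i]),s[i,4],"rect",np.round(r[0],1),np.round(r[1],1),round(r[2],1),"z",np.round(np.median(q[:,2]),1))
print("disp board"); comp(4,20,(100,190,250,300))
print("disp tall"); comp(85,125,(100,190,250,300))
print("decoys"); comp(35,60,(100,190,250,300))
print("caddy"); comp(12,35,(290,190,385,320)); comp(55,85,(290,190,385,320)); comp(4,90,(290,190,385,320))
print("timer/jug"); comp(20,80,(240,120,300,180)); comp(20,125,(400,180,490,250))
big=cv2.resize(im[190:310,100:390,::-1],None,fx=2.7,fy=2.7,interpolation=cv2.INTER_CUBIC); big=cv2.convertScaleAbs(big,alpha=1.7); cv2.imwrite("pics/crop.png",big)
E
```

```text
table z -0.4064940503651542 47.97308125496673 -0.19683634037744469
disp board
(4, 20) px [181. 205.] 19 rect [614.9 181.8] [ 7.9 33.1] 87.0 z 12.5
(4, 20) px [143. 228.] 161 rect [554.1 276.2] [15.6 69. ] 1.1 z 7.7
(4, 20) px [169. 226.] 46 rect [560.1 211.2] [ 5.6 59.5] 0.7 z 7.8
(4, 20) px [204. 241.] 1196 rect [524. 148.] [ 75.2 164.2] 1.9 z 8.4
(4, 20) px [142. 251.] 165 rect [496.  275.9] [15.2 68.9] 0.9 z 7.9
(4, 20) px [180. 277.] 25 rect [431.5 178. ] [36.6 11.6] 14.8 z 9.5
disp tall
(85, 125) px [169. 240.] 607 rect [525.5 185.2] [67.2 65.8] 0.5 z 102.3
(85, 125) px [119. 239.] 185 rect [524.2 300.5] [57.9 12.6] 2.3 z 100.4
decoys
(35, 60) px [170. 203.] 245 rect [615.5 198.2] [40.7 39.9] 84.0 z 49.5
(35, 60) px [141. 239.] 492 rect [526.5 261.9] [58.8 71.5] 1.2 z 55.8
(35, 60) px [170. 280.] 252 rect [427.9 193. ] [40.2 41. ] 12.2 z 49.6
caddy
(12, 35) px [334. 256.] 708 rect [ 490.9 -208.3] [ 74.8 230.3] 62.4 z 23.1
(12, 35) px [329. 255.] 35 rect [ 493.2 -198.7] [18.  37.4] 74.1 z 20.7
(12, 35) px [312. 278.] 18 rect [ 435.3 -154.6] [ 5.3 39.5] 58.7 z 25.4
(55, 85) px [336. 257.] 190 rect [ 491.1 -206.7] [33.8 35.7] 55.3 z 76.4
(55, 85) px [321. 284.] 334 rect [ 424.5 -173.2] [43.8 43.5] 67.5 z 72.3
(4, 90) px [333. 257.] 2543 rect [ 489.6 -207.5] [ 74.9 233.3] 62.5 z 14.6
timer/jug
(20, 80) px [269. 152.] 472 rect [751.9 -42. ] [60.1 60.2] 37.9 z 51.4
(20, 125) px [438. 218.] 1141 rect [ 595.  -459.3] [ 88.8 108.7] 28.2 z 75.5
```

View pics/crop.png

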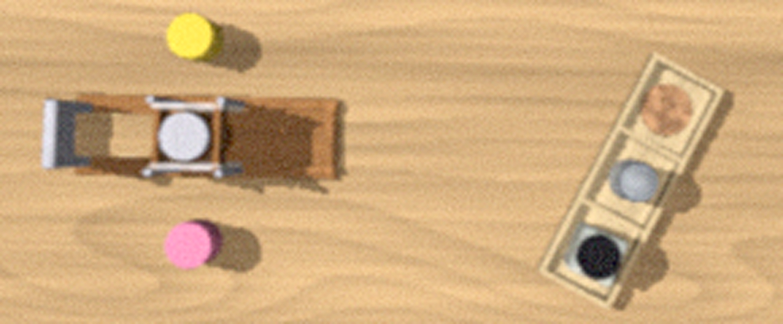

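The crop confirms it: the coaster cell is the one at the +x end of the caddy, at about (557,-242). The dispenser magazine is at (525.5,185) pushing along -y, and the plate face is at y≈307. Moving behind the plate with the fingers shut.

```bash
python3 -m jog '{"fingers":[0,0,0,0,0,0,0,0,0,0,0,0],"offset":[[26,-13.5,0],[26,-13.5,0],[26,-13.5,0],[26,-13.5,0],[26,-13.5,0],[26,-13.5,0],[26,-13.5,0],[26,-13.5,0],[26,-13.5,0],[26,-13.5,0],[26,-13.5,0],[26,-13.5,0]],"turn":[[0,0,-5.5],[0,0,-5.5],[0,0,-5.5],[0,0,-5.5],[0,0,-5.5],[0,0,-5.5],[0,0,-5.5],[0,0,-5.5],[0,0,-5.5],[0,0,-5.5],[0,0,-5.5],[0,0,-5.5]]}'
```

```text
time: 1.1
eef_pos: [523.1, 345.4, 205.1]
orientation: [[-0.022, 1.0, -0.001], [1.0, 0.022, -0.0], [-0.0, -0.001, -1.0]]
wrist_force: [0.1, 0.3, -0.3]
grip_width: 17.1
gripper_force: 0.0
```

Descend to z≈75, then close in.

```bash
python3 -m jog '{"fingers":[0,0,0,0,0,0,0,0,0,0],"offset":[[0,0,-22],[0,0,-22],[0,0,-22],[0,0,-22],[0,0,-22],[0,0,-20],[0,-8,0],[0,-8,0],[0,-5,0],[0,0,0]],"turn":[[0,0,0],[0,0,0],[0,0,0],[0,0,0],[0,0,0],[0,0,0],[0,0,0],[0,0,0],[0,0,0],[0,0,0]]}'
```

```text
time: 1.93
eef_pos: [522.8, 324.3, 77.1]
orientation: [[-0.026, 1.0, 0.002], [1.0, 0.026, 0.001], [0.001, 0.002, -1.0]]
wrist_force: [0.5, -0.7, 0.3]
grip_width: 0.5
gripper_force: 0.0
```

```bash
python3 -m jog '{"fingers":[0,0,0,0,0,0,0,0,0,0,0,0],"offset":[[0,-4,0],[0,-4,0],[0,-4,0],[0,-4,0],[0,-4,0],[0,-4,0],[0,-4,0],[0,-4,0],[0,-4,0],[0,-4,0],[0,-4,0],[0,-4,0]],"turn":[[0,0,0],[0,0,0],[0,0,0],[0,0,0],[0,0,0],[0,0,0],[0,0,0],[0,0,0],[0,0,0],[0,0,0],[0,0,0],[0,0,0]]}'
```

```text
time: 2.93
eef_pos: [522.3, 277.5, 76.0]
orientation: [[-0.027, 1.0, 0.001], [1.0, 0.027, 0.001], [0.001, 0.001, -1.0]]
wrist_force: [0.7, 5.6, 5.6]
grip_width: 0.2
gripper_force: 2.9
```

```bash
python3 -m jog '{"fingers":[0,0,0,0,0,0,0,0,0],"offset":[[0.1,-4,0],[0.1,-4,0],[0.1,-4,0],[0.1,-4,0],[0.1,-4,0],[0.1,-4,0],[0.1,-4,0],[0.1,-4,0],[0.1,-3,0]],"turn":[[0,0,0],[0,0,0],[0,0,0],[0,0,0],[0,0,0],[0,0,0],[0,0,0],[0,0,0],[0,0,0]]}'
```

```text
time: 3.68
eef_pos: [522.5, 242.6, 75.7]
orientation: [[-0.027, 1.0, -0.001], [1.0, 0.027, 0.001], [0.001, -0.001, -1.0]]
wrist_force: [-3.5, 10.3, 6.4]
grip_width: 0.6
gripper_force: 5.5
```

```bash
python3 -m jog '{"fingers":[0,0,0],"offset":[[0,-1.5,0],[0,-1,0],[0,0,0]],"turn":[[0,0,0],[0,0,0],[0,0,0]]}'
python3 - <<'E'
from h import *
from plant import ctrl
im,d=ctrl.get_image("top"); c=ctrl.calibration("top"); P=cloud(d,c["intrinsics"],c["cam_to_world"]); Z=P[...,2]
for lo,hi in((40,63),(94,125)):
    m=((Z>lo)&(Z<hi)&(d>0)&(abs(P[...,0]-525)<45)&(P[...,1]>60)&(P[...,1]<320)).astype(np.uint8)
    n,l,s,cc=cv2.connectedComponentsWithStats(m)
    for i in range(1,n):
        if s[i,4]>15:
            q=P[l==i]; r=cv2.minAreaRect(q[:,:2].astype(np.float32)); print(lo,s[i,4],np.round(cc[i]),np.round(r[0],1),np.round(r[1],1),q[:,1].min(),q[:,1].max())
s,_=ctrl.get_image("scene"); cv2.imwrite("pics/s1.png",np.hstack([cv2.resize(s[90:210,260:400,::-1],None,fx=2.8,fy=2.8),cv2.resize(im[200:320,90:230,::-1],None,fx=2.8,fy=2.8)]))
E
```

```text
time: 3.93
eef_pos: [522.5, 242.4, 75.9]
orientation: [[-0.027, 1.0, 0.0], [1.0, 0.027, 0.005], [0.005, 0.001, -1.0]]
wrist_force: [-3.0, 23.8, 2.6]
grip_width: 0.8
gripper_force: 11.2
40 408 [197. 241.] [525.  127.8] [63.8 41.6] 95.9181081199805 159.69015300033024
94 679 [165. 240.] [525.5 192.7] [66.7 80.2] 152.45281930578426 232.78263391971555
```

View pics/s1.png

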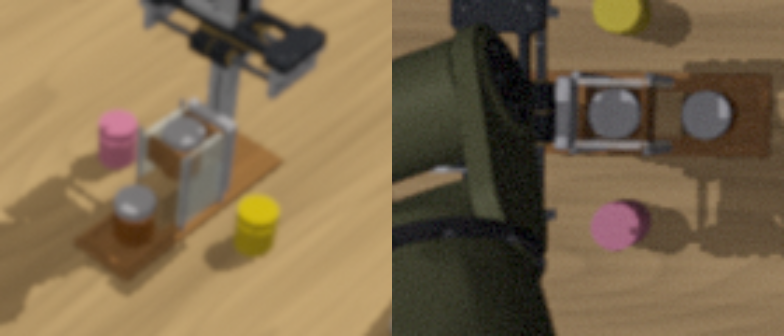

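The jar stands on the apron (right panel, (707,114)) and the plunger is against its stop, with the force jumping to 24 N. Letting it spring back under control.

```bash
python3 -m jog '{"fingers":[0,0,0,0,0,0,0,0,0,0,0,0],"offset":[[0,6,0],[0,8,0],[0,8,0],[0,8,0],[0,8,0],[0,8,0],[0,8,0],[0,8,0],[0,8,0],[0,8,0],[0,8,0],[0,14,0]],"turn":[[0,0,0],[0,0,0],[0,0,0],[0,0,0],[0,0,0],[0,0,0],[0,0,0],[0,0,0],[0,0,0],[0,0,0],[0,0,0],[0,0,0]]}'; python3 -m jog '{"fingers":[0,0,0.5,1,1,1,1,1],"offset":[[0,5,10],[0,0,30],[0,0,35],[0,0,20],[0,-5,0],[0,-20,0],[0,-30,0],[0,-30,0]],"turn":[[0,0,0],[0,0,0],[0,0,0],[0,0,0],[0,0,0],[0,0,0],[0,0,0],[0,0,0]]}'
cat > m.py <<'E'
from h import *
from plant import ctrl
im,d=ctrl.get_image("top"); c=ctrl.calibration("top"); P=cloud(d,c["intrinsics"],c["cam_to_world"]); Z=P[...,2]
for lo,hi,y0,y1 in((52,63,60,146),(52,64,165,210),(95,125,280,320)):
    m=(Z>lo)&(Z<hi)&(d>0)&(abs(P[...,0]-525)<45)&(P[...,1]>y0)&(P[...,1]<y1)
    q=P[m]; 
    if len(q)>10: r=cv2.minAreaRect(q[:,:2].astype(np.float32)); print(lo,len(q),np.round(r[0],1),np.round(r[1],1),np.median(q[:,2]))
E
python3 m.py
```

```text
time: 5.03
eef_pos: [522.9, 340.0, 75.3]
orientation: [[-0.026, 1.0, -0.0], [1.0, 0.026, -0.001], [-0.001, -0.0, -1.0]]
wrist_force: [-0.3, 0.5, -0.1]
grip_width: 0.3
gripper_force: 0.0
time: 5.7
eef_pos: [522.4, 259.2, 170.1]
orientation: [[-0.028, 1.0, -0.001], [1.0, 0.028, -0.0], [-0.0, -0.001, -1.0]]
wrist_force: [0.9, -0.5, 0.0]
grip_width: 36.8
gripper_force: 0.0
52 229 [524.8 115.8] [40.  39.3] 57.69686830926139
52 221 [524.9 190.2] [38.6 35.3] 57.986872919287975
95 33 [523.2 296.2] [ 3.5 37. ] 99.97150751778156
```

The jar is out at (525,116), the next one has dropped (top at z=58) and the plate is home. Going over the jar with open fingers.

```bash
python3 -m jog '{"fingers":[1,1,1,1,1,1,1,1],"offset":[[0.5,-23,0],[0.5,-24,0],[0.5,-24,0],[0.5,-24,0],[0.4,-24,0],[0,-24,0],[0,0,-30],[0,0,-30]],"turn":[[0,0,0],[0,0,0],[0,0,0],[0,0,0],[0,0,0],[0,0,0],[0,0,0],[0,0,0]]}'
python3 - <<'E'
from h import *
from plant import ctrl
c=ctrl.calibration("wrist"); im,d=ctrl.get_image("wrist"); P=cloud(d,c["intrinsics"],c["cam_to_world"]); Z=P[...,2]
cv2.imwrite("pics/w1.png",im[:,:,::-1])
for y0,y1 in((80,150),(150,225)):
    m=(Z>52)&(Z<64)&(d>0)&(abs(P[...,0]-525)<27)&(P[...,1]>y0)&(P[...,1]<y1)
    q=P[m]
    if len(q)>10: r=cv2.minAreaRect(q[:,:2].astype(np.float32)); print(len(q),np.round(r[0],1),np.round(r[1],1),np.median(q[:,2]))
E
```

```text
time: 6.42
eef_pos: [526.1, 115.8, 111.0]
orientation: [[-0.025, 1.0, 0.003], [1.0, 0.025, 0.0], [0.0, 0.003, -1.0]]
wrist_force: [0.7, 0.4, -1.0]
grip_width: 92.8
gripper_force: 0.0
2670 [523.4 116.8] [41.  40.9] 58.46479766439133
4234 [523.6 192.8] [64.3 47.3] 58.372957102020806
```

View pics/w1.png

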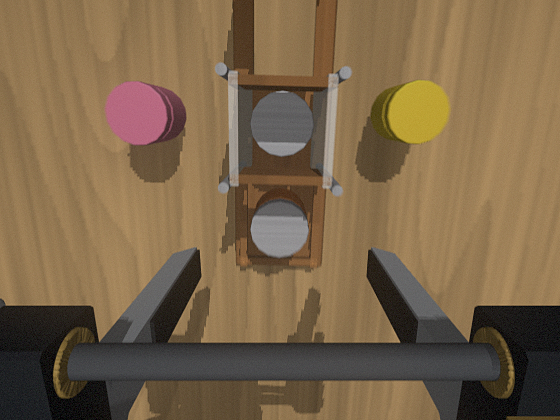

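The wrist view shows the jar between the fingers at (280,228), with the second jar seated in the magazine at (281,123). Descend and grip gently.

```bash
python3 -m jog '{"fingers":[1,1,1,1,1,0,0,0,0,0,0,0],"offset":[[-1,0.5,-20],[-0.5,0.5,-20],[0,0,-20],[0,0,-15],[0,0,-5],[0,0,0],[0,0,0],[0,0,0],[0,0,0],[0,0,0],[0,0,0],[0,0,0]],"turn":[[0,0,0],[0,0,0],[0,0,0],[0,0,0],[0,0,0],[0,0,0],[0,0,0],[0,0,0],[0,0,0],[0,0,0],[0,0,0],[0,0,0]]}' 15; python3 -m jog '{"fingers":[0,0,0,0],"offset":[[0,0,0],[0,0,0],[0,0,6],[0,0,6]],"turn":[[0,0,0],[0,0,0],[0,0,0],[0,0,0]]}'
```

```text
time: 7.47
eef_pos: [523.9, 117.8, 30.8]
orientation: [[-0.027, 1.0, 0.0], [1.0, 0.027, 0.0], [0.0, 0.0, -1.0]]
wrist_force: [-0.0, -0.8, 0.1]
grip_width: 50.7
gripper_force: 0.0
time: 7.8
eef_pos: [523.6, 117.8, 42.7]
orientation: [[-0.027, 1.0, -0.001], [1.0, 0.027, -0.0], [-0.0, -0.001, -1.0]]
wrist_force: [0.7, -0.4, -0.2]
grip_width: 41.9
gripper_force: 15.0
```

```bash
python3 -m jog '{"fingers":[0,0,0,0],"offset":[[0,0,15],[0,0,20],[0,0,20],[0,0,12]],"turn":[[0,0,0],[0,0,0],[0,0,0],[0,0,0]]}'; python3 -m jog '{"fingers":[0,0,0,0,0,0,0,0,0,0,0,0],"offset":[[2.8,-20,0],[2.8,-28,0],[2.8,-32,0],[2.8,-32,0],[2.8,-32,0],[2.8,-32,0],[2.8,-32,0],[2.8,-32,0],[2.8,-32,0],[2.8,-32,0],[2.8,-31,0],[2.8,-25,0]],"turn":[[0,0,5],[0,0,5],[0,0,5],[0,0,5],[0,0,5],[0,0,5],[0,0,5],[0,0,5],[0,0,5],[0,0,5],[0,0,5],[0,0,5]]}'; python3 -m jog '{"fingers":[0,0],"offset":[[0,0,0],[0,0,0]],"turn":[[0,0,0],[0,0,0]]}'
python3 - <<'E'
from h import *
from plant import ctrl
c=ctrl.calibration("wrist"); im,d=ctrl.get_image("wrist"); P=cloud(d,c["intrinsics"],c["cam_to_world"]); Z=P[...,2]
np.savez("pics/w2.npz",im=im,d=d,**c); cv2.imwrite("pics/w2.png",im[:,:,::-1])
s=ctrl.state(); print(s["eef_pos"],s["wrist_force"])
m=((Z>16)&(Z<32)&(d>0)&(np.hypot(P[...,0]-491,P[...,1]+208)<125)).astype(np.uint8)
q=P[m>0]; r=cv2.minAreaRect(q[:,:2].astype(np.float32)); print("caddy rim",r)
t=c["cam_to_world"]; print("cam",t[:3,3],t[:3,2])
E
python3 m.py
```

```text
time: 8.13
eef_pos: [524.4, 117.9, 112.1]
orientation: [[-0.027, 1.0, 0.002], [1.0, 0.027, 0.0], [0.0, 0.002, -1.0]]
wrist_force: [0.3, 0.2, 0.9]
grip_width: 41.6
gripper_force: 15.0
time: 9.13
eef_pos: [557.2, -244.5, 110.1]
orientation: [[-0.881, 0.473, 0.0], [0.473, 0.881, -0.0], [-0.001, -0.0, -1.0]]
wrist_force: [-0.1, -0.1, -1.0]
grip_width: 41.5
gripper_force: 15.0
time: 9.3
eef_pos: [557.2, -243.2, 109.7]
orientation: [[-0.878, 0.478, 0.0], [0.478, 0.878, 0.0], [-0.0, 0.0, -1.0]]
wrist_force: [-0.3, 0.7, -1.2]
grip_width: 42.1
gripper_force: 15.0
[ 557.26138083 -242.16334893  109.67622683] [ 0.52646659  0.73188086 -1.27836812]
caddy rim ((503.232666015625, -215.60816955566406), (74.27599334716797, 189.3993377685547), 62.371673583984375)
cam [ 488.7751592  -206.62601743  289.54923061] [ 0.23511459 -0.12802463 -0.96349926]
52 223 [524.9 191.5] [38.7 36.9] 57.87464778630658
95 147 [524.3 300.9] [57.8 12.9] 101.35920749115155
```

View pics/w2.png

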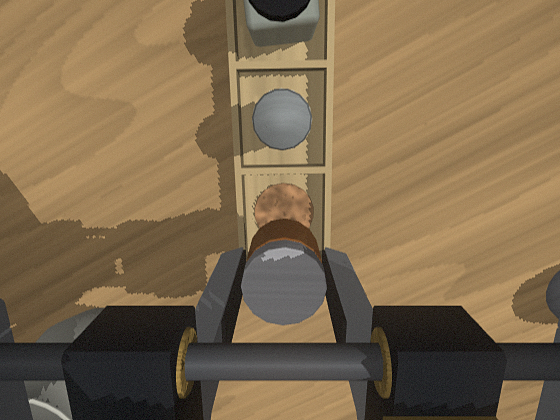

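The jar is held squarely at (284,280), over the coaster cell (coaster at (283,210)). Checking its lid height in hand to find its underside.

Run:
```python
from h import *
f=np.load("pics/w2.npz"); P=cloud(f["d"],f["intrinsics"],f["cam_to_world"])
q=P[270:315,260:310].reshape(-1,3); print("lid",np.median(q,0), "cells floor/coaster",np.median(P[200:208,275:290].reshape(-1,3),0))
m=(P[...,2]>120)&(P[...,2]<150); m[:,:243]=0; m[:,327:]=0; m[:245]=0;m[326:]=0
r=cv2.minAreaRect(P[m][:,:2].astype(np.float32)); print(r)
```

```text
lid [ 560.35112452 -245.04998548  137.61651956] cells floor/coaster [ 548.71094882 -240.50308054    9.41883108]
((557.175048828125, -243.84620666503906), (42.48815155029297, 42.510406494140625), 19.071027755737305)
```

```bash
python3 -m jog '{"fingers":[0,0,0,0,0,0,0,0,0],"offset":[[0,0.5,-15],[0,0.5,-20],[0,0,-18],[0,0,-12],[0,0,-7],[0,0,-3],[0,0,-2],[0,0,-1],[0,0,0]],"turn":[[0,0,0],[0,0,0],[0,0,0],[0,0,0],[0,0,0],[0,0,0],[0,0,0],[0,0,0],[0,0,0]]}'
```

```text
time: 10.15
eef_pos: [557.7, -241.3, 32.1]
orientation: [[-0.879, 0.476, 0.001], [0.476, 0.879, -0.0], [-0.001, -0.0, -1.0]]
wrist_force: [-0.3, 0.3, -0.4]
grip_width: 41.5
gripper_force: 15.0
```

```bash
python3 -m jog '{"fingers":[0,0,0],"offset":[[0,0,-0.7],[0,0,-0.5],[0,0,0]],"turn":[[0,0,0],[0,0,0],[0,0,0]]}'
```

```text
time: 10.4
eef_pos: [557.9, -241.4, 31.5]
orientation: [[-0.879, 0.476, 0.001], [0.476, 0.879, -0.001], [-0.001, 0.0, -1.0]]
wrist_force: [-2.3, 1.4, 7.8]
grip_width: 41.6
gripper_force: 15.0
```

Contact is felt (7.8 N up), so the jar is down. Releasing and backing off straight up.

```bash
python3 -m jog '{"fingers":[0.6,0.6,0.7,0.8,0.8,0.8,0.8,0.8,0.8,0.8,0.8,0.8],"offset":[[0,0,0.5],[0,0,0],[0,0,0],[0,0,0],[0,0,0],[0,0,0],[0,0,8],[0,0,20],[0,0,25],[0,0,30],[0,0,35],[0,0,35]],"turn":[[0,0,0],[0,0,0],[0,0,0],[0,0,0],[0,0,0],[0,0,0],[0,0,0],[0,0,0],[0,0,0],[0,0,0],[0,0,0],[0,0,0]]}'; python3 -m jog '{"fingers":[1,1,1,1,1,1,1],"offset":[[-38,0,5],[-38,0,0],[-38,0,0],[-38,0,0],[-38,0,0],[-20,0,0],[0,0,0]],"turn":[[0,0,0],[0,0,0],[0,0,0],[0,0,0],[0,0,0],[0,0,0],[0,0,0]]}'
python3 - <<'E'
from h import *
from plant import ctrl
im,d=ctrl.get_image("top"); c=ctrl.calibration("top"); K,T=c["intrinsics"],c["cam_to_world"]; P=cloud(d,K,T); Z=P[...,2]
def blob(n,cx,cy,R,lo,hi):
    q=P[(np.hypot(P[...,0]-cx,P[...,1]-cy)<R)&(Z>lo)&(Z<hi)&(d>0)]
    if len(q)<8: print(n,len(q)); return
    r=cv2.minAreaRect(q[:,:2].astype(np.float32)); print(n,len(q),np.round(r[0],1),np.round(r[1],1),round(r[2],1),np.round(np.percentile(q[:,2],[10,50,90]),1))
blob("jar",557,-242,40,50,70); blob("upper",525,188,24,50,64); blob("plate",524,300,40,94,110); blob("mag",525.5,185,55,85,125); blob("caddy",491,-208,130,12,35)
blob("shaker",491,-207,30,66,85); blob("mustard",424,-173,40,60,80)
a=cv2.resize(im[190:310,295:385,::-1],None,fx=4,fy=4); b=cv2.resize(im[190:290,110:240,::-1],None,fx=3.2,fy=4.8)
cv2.imwrite("pics/f.png",np.hstack([a,b])); np.savez("pics/f.npz",d=d,im=im,**c)
E
```

```text
time: 11.4
eef_pos: [557.1, -241.0, 185.8]
orientation: [[-0.879, 0.476, -0.0], [0.476, 0.879, 0.0], [0.0, -0.0, -1.0]]
wrist_force: [-0.2, -0.7, -0.4]
grip_width: 75.2
gripper_force: 0.0
time: 11.98
eef_pos: [344.8, -241.1, 189.7]
orientation: [[-0.878, 0.478, 0.001], [0.478, 0.878, -0.001], [-0.001, -0.001, -1.0]]
wrist_force: [0.1, 0.9, 0.1]
grip_width: 94.1
gripper_force: 0.0
jar 233 [ 559.7 -241.8] [39.8 40.1] 18.8 [55.8 58.5 60.6]
upper 221 [524.9 191.7] [38.7 37.6] 1.2 [55.7 57.8 60. ]
plate 152 [524.3 300.6] [57.7 12.8] 0.8 [ 97.9 101.  103.6]
mag 327 [525.2 185.5] [65.5 66.9] 89.8 [ 90.   99.1 102.2]
caddy 782 [ 490.9 -208.1] [ 74.6 230.3] 62.4 [17.5 22.9 26. ]
shaker 179 [ 490.6 -207.2] [33.6 33. ] 0.5 [70.9 76.8 81. ]
mustard 289 [ 425.  -172.8] [42.9 42.9] 67.1 [61.7 72.6 75.4]
```

View pics/f.png

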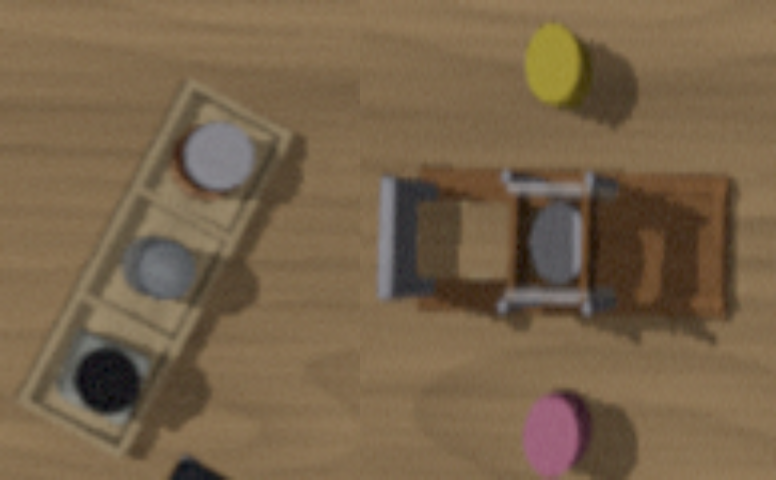

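The jar stands in the coaster cell (559.7,-241.8), 3 mm from its centre, with its top at 58.5 mm. The second jar is in the magazine about 4–6 mm from centre, the plate is home and nothing else has moved.

```bash
python3 -c "from plant import ctrl; print(ctrl.sign_off())"
```

```text
the job is handed in; nothing more can be done
None
```

The job is handed in, though sign-off returned no verdict: the honey jar stands in the coaster compartment about 3 mm from its centre, the plunger is home, the second jar is on the board in the magazine about 4–6 mm off centre (10 mm allowed), and the caddy, shaker and mustard jar measured unmoved.

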